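# Slide the posy carton through the guide rollers to the taping stop

### The job

Get the white posy carton ready for taping: push it along the bench, narrow end first, between the two orange guide rollers and on into the carton guide until its front rests against the stop at the far end, square between the rails. Only push it with the fingers so that it stays flat on the bench: do not pick it up or tip it, and leave the ribbon spool, the tape roll and the flowerpot where they are.

Things in the scene. Friction and masses are not known exactly. Their poses are not given: they have to be found in the camera images.
- carton: White closed cardboard carton with a lid, black vent holes in its sides and a small pink flower printed on top; a rigid box 130 mm long (its x axis) by 100 mm wide (its y axis) by 80 mm high, 0.3 to 0.55 kg, loose on the bench. Origin: centre of its underside, on the bench; z up. Either narrow end may go first.
- guide: Carton guide fixed to the bench: two aluminium angle rails from the roller gap to the stop. Origin: on the bench, midway between the two roller axes. x runs level along the lane from the gap to the stop, y across, z up. Rails 45 mm high, from x = 22 to 182 mm, inner faces at y = +-54 mm, feet 5 mm thick out to 90 mm. Floor is bare bench; nothing crosses above. A carton fully home has its centre at x = 90 mm.
- roller_l (a point): Mid-height of the left guide roller (seen along the lane), 37 mm above the bench, at x = 0, y = +67 mm of the guide. Upright orange roller 28 mm in diameter, 12 to 62 mm above the bench, nut to 70 mm; spins freely, does not shift. Stands on a dark bracket 10 mm high, x = -14 to 22 mm, 54 to 90 mm off the lane's middle. The gap between the rollers is 106 mm, 3 mm each side of the carton.
- roller_r (a point): Mid-height of the right guide roller, the same, at x = 0, y = -67 mm of the guide.
- guide_stop (a point): Middle of the stop that ends the lane, 32 mm above the bench, at x = 155 mm, y = 0 of the guide: the plane of the faces of two rigid black buffers on the yellow stop plate (60 mm high, 108 mm wide). Axes as the guide. With the carton against it, its rear end is at x = 25 mm, past the rollers.
- spool: Bystander: spool of dark red ribbon with white flanges, 68 mm in diameter, 46 mm high, standing on end, loose. Origin: centre of its underside.
- tape_roll: Bystander: roll of brown parcel tape lying flat, 96 mm in diameter, 48 mm high, loose. Origin: centre of its underside.
- pot: Bystander: empty terracotta flowerpot, 76 mm across the rim, 68 mm high, loose. Origin: centre of its underside.
Things that resemble listed ones, but are neither listed nor needed, are in the scene too. Of the things like the carton, leave any that is blue or red; of the rest the smaller one is meant.

How it is judged:
On the way:
1. the carton is pushed, flat on the bench and narrow end first, in between the two guide rollers (x of carton in the frame of guide between -0.05 and 0.06 m and y of carton in the frame of guide between -0.008 and 0.008 m and angle between the x axis of carton and the x axis of guide, either way round below 0.1 rad and height (world z) of carton below 0.006 m), for 0.1 s.
At the end, for the whole second after the job is handed in: The carton stands flat on the bench at rest in the guide, wholly past the rollers: its front end within 4 mm of the stop, centred between the rails within 6 mm, its long axis along the lane within 0.07 rad (4 degrees). The spool, the tape roll and the flowerpot are within 20 mm of where they were (x of carton in the frame of guide between 0.086 and 0.094 m and y of carton in the frame of guide between -0.006 and 0.006 m and angle between the x axis of carton and the x axis of guide, either way round below 0.07 rad and angle between carton's own z axis and vertical below 0.05 rad and height (world z) of carton below 0.004 m and linear speed of carton below 0.01 m/s and distance of each of spool, tape_roll, pot from where it was at the start of the episode below 0.02 m); the robot touches nothing.
It fails at once if the carton is lifted more than 12 mm off the bench (height (world z) of carton above 0.012 m).
It fails at once if the carton is tipped by more than 0.25 rad (angle between carton's own z axis and vertical above 0.25 rad).
It fails at once if the ribbon spool is moved more than 20 mm or knocked over (distance of spool from where it was at the start of the episode above 0.02 m or angle between spool's own z axis and vertical above 0.3 rad).
It fails at once if the tape roll is moved more than 20 mm or knocked over (distance of tape_roll from where it was at the start of the episode above 0.02 m or angle between tape_roll's own z axis and vertical above 0.3 rad).
It fails at once if the flowerpot is moved more than 20 mm or knocked over (distance of pot from where it was at the start of the episode above 0.02 m or angle between pot's own z axis and vertical above 0.3 rad).
It also fails if it takes over 72 s, if anything falls off the work surface, if the arm or the gripper's body presses on something with over 40 N, if the wrist force passes 120 N, or if a joint passes its speed limit or range.

### The arm

A 6-joint arm with a two-finger parallel gripper is mounted at the origin on the work surface. World frame = base frame: x ahead of the robot, y to its left, z up, the work surface at z = 0. Lengths are in m, angles in rad, forces in N, time in s.
With the tool pointing down it reaches from about 0.3 to 0.775 m from the base axis. Payload 14.6 kg.
Tool frame: the origin (TCP) lies at the very end of the fingers, on their centre line; the grasp point (between the pads) lies hold_point_z behind it (hold_point_z is the distance from the TCP to the grasp point, in m); z points along the fingers, y is the direction in which the jaws open and shut (so a half turn about z gives the same grasp; the last joint's range is limited). The gripper opens to 85 mm and grips with 20 to 120 N. Pads are 22 mm wide; open, the fingers measure 114 mm over their backs; the gripper's body (76 mm by 85 mm) begins 54 mm behind the grasp point. The pads swing forward as they close: fully open they stand 13 mm farther back than shut.
Start: joints at [1.189, 0.3, 1.521, -0, 1.321, -0.067], TCP at [0.17, 0.523, 0.231] pointing down, gripper open.
Joint ranges: [-3.03, 3.03], [-0.79, 2.21], [0.23, 2.52], [-1.04, 4.18], [0, 3.07], [-2.55, 2.55]. Speed limits (rad/s): [2.22, 2.22, 2.57, 3.14, 3.14, 3.14].

### API

Orientations are given as a 3x3 rotation matrix whose columns are the frame's x, y, z axes.
In Python, from cell import movep, move_straight, movej, move_gripper, pause, solve_ik, state, snapshot, PlanningError, job_done, hold_point_z gives the robot as it stands. Calls block until the motion is done:
- movep(position, orientation): joint-space move of the TCP to a pose.
- move_straight(position, ori=None, rate=0.15): straight line of the TCP; ori=None keeps the orientation; rate is the mean speed in m/s.
- movej(angles): joint-space move.
- move_gripper(opening, grasp_force=None): finger opening in m; grasp_force is the grip in N (None keeps the last); returns when the fingers have stopped.
- pause(seconds).
- solve_ik(position, orientation): joint angles nearest the present ones, or None.
- state(): the state.
- snapshot(name): name is "scene" or "top"; returns a dict with "image" (480x640x3 uint8, red, green, blue), "z_map" (480x640 float32, m along the optical axis (not along the pixel's ray), 0 where there is no reading), "mtx" (3x3 intrinsics, pixels), "view" (4x4, takes a point from world to camera coordinates). Camera axes: x right, y up, looking along -z (the intrinsics and any distortion apply to the point x, -y, -z); pixel columns grow to the right and rows downward; lengths in m; the calibration is good to about 2 mm. A picture is of the moment at which its call begins.
A pose or a line that the arm cannot do raises PlanningError and nothing moves.
- job_done(): hands the job in, once; it reports no verdict.
The state is a dict: "clock": time; "qpos": joint angles; "joint_vel": joint speeds; "joint_efforts": joint torques, N m; "position": TCP position; "orientation": TCP orientation; "force": force on the tool from outside, world axes, zero at the start; "ft_torque": the same for the moment, N m; "finger_gap": finger opening in m.
Only numpy, scipy, OpenCV 4.12 (cv2) and the standard library are available. Lean on these libraries where they do the work, as an engineer would, in place of code of your own. Each camera call takes 0.05 s, during which the arm holds its last target. There are 200 camera calls.

## Working session

There is one attempt and no reset: what is moved stays moved. The work goes in short steps, each a Python script; the robot and the scene stay as the last script left them, time stands still between calls to the robot, and variables do not carry over. Pictures are saved under pics/ and viewed, about 8 in all and at most 12, crops included, and the job is handed in when it is done.

```bash
mkdir -p pics; cat > h.py <<'E'
import numpy as np, cv2
from cell import *
def snap(name,fn=None):
    s=snapshot(name)
    if fn: cv2.imwrite('pics/'+fn,s['image'][:,:,::-1])
    return s
def cloud(s):
    z=s['z_map'];K=s['mtx'];v,u=np.mgrid[0:480,0:640]
    X=(u-K[0,2])/K[0,0]*z;Y=(v-K[1,2])/K[1,1]*z
    P=np.stack([X,-Y,-z],-1)
    V=s['view'];W=(P-V[:3,3])@V[:3,:3]
    W[z<=0]=np.nan
    return W
E
python3 - <<'E'
from h import *
for n in('scene','top'):
    s=snap(n,n+'0.png'); print(n,s['mtx'],s['view'])
    np.savez(n+'0.npz',W=cloud(s),image=s['image'])
s=state();print(s['clock'],s['position'],hold_point_z,s['orientation'])
E
```

```text
scene [[617.83648133   0.         314.99296584]
 [  0.         617.83648133 233.3582345 ]
 [  0.           0.           1.        ]] [[ 0.79337117  0.60855457  0.01495062 -0.43526311]
 [-0.52438658  0.67075583  0.52450485  0.23104781]
 [ 0.3091616  -0.42396693  0.85127619 -1.48022074]
 [ 0.          0.          0.          1.        ]]
top [[587.04365669   0.         325.18169212]
 [  0.         587.04365669 240.18873032]
 [  0.           0.           1.        ]] [[ 0.02721118 -0.999508   -0.01559844  0.02930494]
 [ 0.99758706  0.02615523  0.0643114  -0.53822211]
 [-0.06387177 -0.0173108   0.99780796 -1.3470529 ]
 [ 0.          0.          0.          1.        ]]
0.1 [0.1701919  0.52278407 0.23078474] 0.0187 [[-9.50874877e-01  3.09575241e-01 -3.71819445e-04]
 [ 3.09575458e-01  9.50874405e-01 -9.49289852e-04]
 [ 5.96769589e-05 -1.01776205e-03 -9.99999480e-01]]
```

View pics/top0.png

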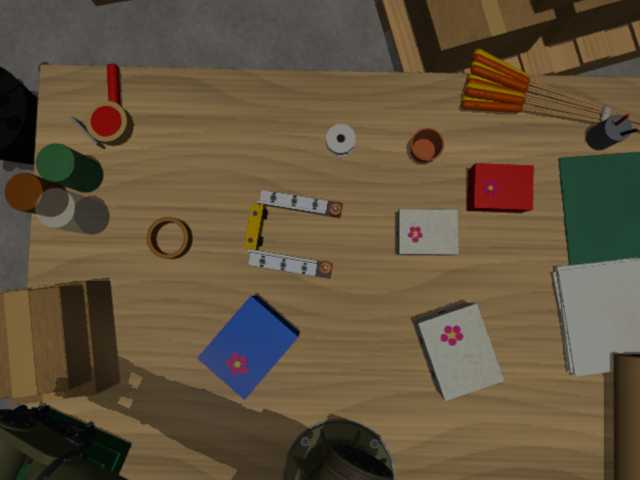

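View pics/scene0.png

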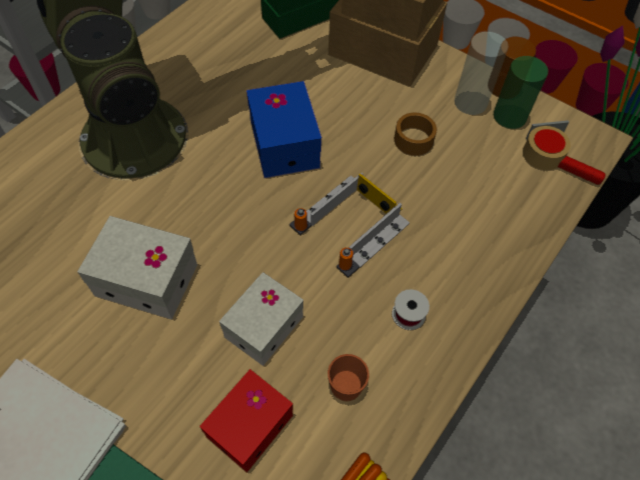

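The scene has four carton-like boxes: blue (248,348), red (502,188), a large white one (460,350) and a small white one (428,232), in top-view pixels. Blue and red are excluded, and the small white one is the smaller of the rest. I'll measure it and check it in an enlarged crop.

```bash
python3 - <<'E'
from h import *
d=np.load('top0.npz');W=d['W'];im=d['image'].astype(int)
hsv=cv2.cvtColor(d['image'],cv2.COLOR_RGB2HSV)
def region(u0,u1,v0,v1,zl,zh):
    m=np.zeros(W.shape[:2],bool);m[v0:v1,u0:u1]=1
    return m&(W[...,2]>zl)&(W[...,2]<zh)
for n,r in dict(carton=(385,470,195,265,.07,.095),big=(405,510,295,405,.06,.2)).items():
    m=region(*r);P=W[m];(c,sz,a)=cv2.minAreaRect(P[:,:2].astype(np.float32));b=cv2.boxPoints((c,sz,a))
    print(n,m.sum(),c,sz,a,np.median(P[:,2]),b.tolist())
print('bench',np.nanmedian(W[280:300,330:400,2]))
for n,r in dict(spool=(320,362,118,160,.03,.06),tape=(140,195,210,265,.03,.06),pot=(400,450,120,170,.055,.08),rl=(315,336,258,282,.055,.08),rr=(325,345,200,220,.055,.08),stop=(240,270,195,255,.05,.07),railN=(245,320,250,275,.035,.06),railF=(258,332,188,215,.035,.06)).items():
    m=region(*r);P=W[m];
    if len(P)<4: print(n,len(P));continue
    c,R=cv2.minEnclosingCircle(P[:,:2].astype(np.float32));q=cv2.minAreaRect(P[:,:2].astype(np.float32))
    print(n,len(P),np.round(c,4),round(R,4),np.median(P,0).round(4),'rect',np.round(q[0],4),np.round(q[1],4),round(q[2],2))
c=d['image'][180:290,235:475,::-1];cv2.imwrite('pics/crop1.png',cv2.resize(c,None,fx=3.3,fy=3.3,interpolation=2))
E
```

```text
carton 2697 (0.5584640502929688, -0.18625345826148987) (0.10038415342569351, 0.13160982728004456) 0.9174370765686035 0.080344178027815 [[0.5072247982025146, -0.1212606355547905], [0.5093320608139038, -0.2528535723686218], [0.6097033023834229, -0.25124627351760864], [0.6075960397720337, -0.11965334415435791]]
big 5480 (0.2999034523963928, -0.2548982501029968) (0.1758093386888504, 0.13543471693992615) 20.384340286254883 0.1074507699952626 [[0.19391658902168274, -0.22204013168811798], [0.24109062552452087, -0.34899353981018066], [0.4058903157711029, -0.28775638341903687], [0.35871627926826477, -0.160802960395813]]
bench 0.000187596357841612
spool 668 [0.7714 0.0142] 0.0343 [0.7713 0.0138 0.046 ] rect [0.771  0.0136] [0.067  0.0663] 14.23
tape 655 [0.5318 0.4042] 0.0486 [0.5321 0.4039 0.0468] rect [0.5324 0.4037] [0.0945 0.0954] 1.09
pot 270 [ 0.7582 -0.1812] 0.0387 [ 0.7674 -0.1853  0.0663] rect [ 0.7577 -0.1812] [0.074 0.075] 43.94
rl 117 [0.4731 0.0405] 0.0137 [0.4739 0.0397 0.0633] rect [0.4731 0.0406] [0.0248 0.0248] 1.55
rr 116 [0.6057 0.0217] 0.014 [0.6051 0.0224 0.0636] rect [0.6059 0.0216] [0.0273 0.0249] 1.33
stop 161 [0.558  0.1882] 0.0579 [0.5624 0.1951 0.0587] rect [0.5572 0.1819] [0.0363 0.1133] 81.27
railN 190 [0.4981 0.1394] 0.0796 [0.497  0.138  0.0452] rect [0.4972 0.1396] [0.159  0.0063] 81.87
railF 265 [0.6099 0.1156] 0.0853 [0.6074 0.1417 0.045 ] rect [0.5992 0.1168] [0.1701 0.031 ] 83.83
```

View pics/crop1.png

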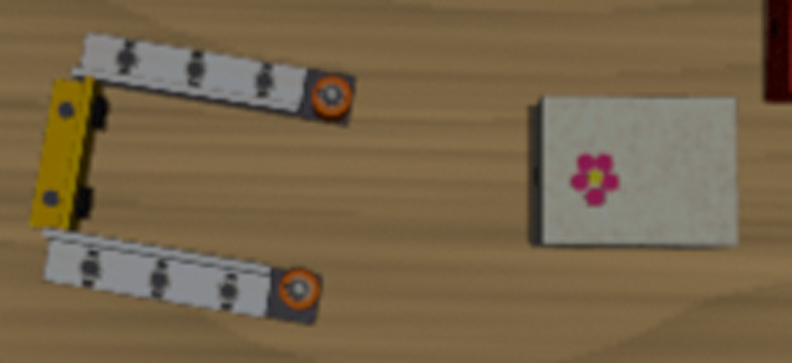

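The crop shows one white carton at top-view pixel (428,232), with a pink flower and vent holes. It measures 131 x 100 x 80 mm, so it is the one meant; the other white one is 176 x 135 x 107 mm.

In the guide frame it sits at about (-212, -49) mm and is turned +9°. The plan is to push it squarely from the side to centre and align it, then push it down the lane.

```bash
cat >> h.py <<'E'
O=np.array([.5394,.0311]);gx=np.array([.1404,.9901]);gy=np.array([-.9901,.1404])
def w(x,y,z): return np.r_[O+x*gx+y*gy,z]
def g(p): return np.array([(p[:2]-O)@gx,(p[:2]-O)@gy])
def ori(yv):
    y=np.r_[yv,0];z=np.array([0,0,-1.]);return np.c_[np.cross(y,z),y,z]
def carton(fn=None,lo=.07):
    s=snap('top',fn);W=cloud(s)
    G=np.stack([(W[...,:2]-O)@gx,(W[...,:2]-O)@gy],-1)
    m=(W[...,2]>.074)&(W[...,2]<.087)&(G[...,0]>-.32)&(G[...,0]<.2)&(abs(G[...,1])<.13)
    n,l,st,_=cv2.connectedComponentsWithStats(m.astype(np.uint8));k=1+st[1:,4].argmax()
    c,sz,a=cv2.minAreaRect(G[l==k].astype(np.float32));b=cv2.boxPoints((c,sz,a))
    e=b[1]-b[0] if np.linalg.norm(b[1]-b[0])>np.linalg.norm(b[2]-b[1]) else b[2]-b[1]
    if e[0]<0:e=-e
    print('carton',np.round(c,4),np.round(sz,4),'deg',round(np.degrees(np.arctan2(e[1],e[0])),2),'n',(l==k).sum(),'z',np.median(W[l==k][:,2]).round(4),'t',state()['clock'])
    return c
E
python3 - <<'E'
from h import *
carton()
R=ori(gx); x=-.212
move_gripper(.07)
movep(w(x,-.137,.25),R)
move_straight(w(x,-.137,.018),rate=.12)
print(state()['force'],state()['finger_gap'])
move_straight(w(x,-.061,.018),rate=.035)
print('push',state()['force'].round(2))
move_straight(w(x,-.090,.018),rate=.06)
move_straight(w(x,-.15,.20),rate=.15)
carton('p2.png')
E
```

```text
carton [-0.2121 -0.0497] [0.1312 0.1007] deg 9.5 n 2650 z 0.0803 t 0.15
[-0.14259894 -0.29124415 -0.4787317 ] 0.07020411927389639
push [ 0.75 -0.69  0.28]
carton [-0.1446 -0.0146] [0.069  0.0204] deg 73.12 n 151 z 0.08 t 10.0
```

View pics/p2.png

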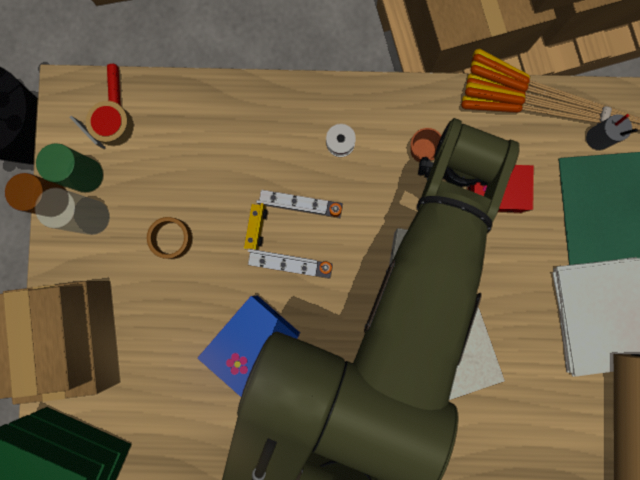

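The arm hides the carton here. I'll move to the rear push station and measure from there.

```bash
python3 - <<'E'
from h import *
for s in(1,-1):
    q=solve_ik(w(-.32,0,.25),ori(s*gy)); print(s,None if q is None else np.round(q,2))
print(np.round(state()['qpos'],2))
move_gripper(.06)
q1=solve_ik(w(-.32,0,.25),ori(gy));q2=solve_ik(w(-.32,0,.25),ori(-gy))
q=min([a for a in(q1,q2) if a is not None],key=lambda a:abs(a[5]))
movej(q)
s=snap('top'); d=state(); print(d['position'])
carton('p3.png')
W=cloud(s)
for n,(u0,u1,v0,v1,zl,zh) in dict(pot=(400,450,120,170,.055,.08),red=(460,540,155,220,.05,.2)).items():
    P=W[v0:v1,u0:u1].reshape(-1,3);P=P[(P[:,2]>zl)&(P[:,2]<zh)]
    print(n,np.round(cv2.minEnclosingCircle(P[:,:2].astype(np.float32))[0],4),np.percentile(P,[1,99],0).round(3))
E
```

```text
1 None
-1 [-0.59  0.33  1.43 -0.    1.37 -0.45]
[-0.35  0.64  1.11 -0.    1.4  -1.78]
[ 0.49484027 -0.28549208  0.24978743]
carton [-0.208   0.0044] [0.1002 0.1308] deg -0.45 n 2633 z 0.0805 t 11.575
pot [ 0.7577 -0.1816] [[ 0.721 -0.217  0.055]
 [ 0.794 -0.145  0.074]]
red [ 0.6632 -0.3501] [[ 0.613 -0.415  0.054]
 [ 0.713 -0.285  0.086]]
```

View pics/p3.png

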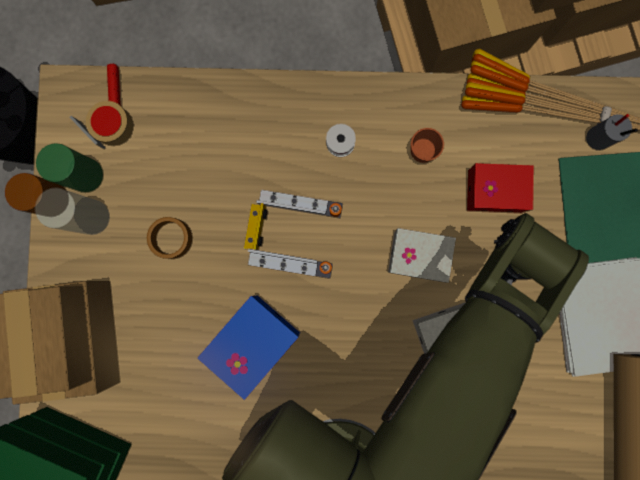

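The carton is at (-208, +4.4) mm, -0.45°, and the bystanders have not moved. I'll push it from the rear to just before the rollers, moving slightly sideways to take out the 4 mm, then measure again.

```bash
python3 - <<'E'
from h import *
R=ori(-gy)
movep(w(-.312,.0044,.15),R)
move_straight(w(-.312,.0044,.018),rate=.1)
move_straight(w(-.287,.0044,.018),rate=.05); print(state()['force'].round(2))
move_straight(w(-.1625,-.0005,.018),rate=.035); print(state()['force'].round(2))
move_straight(w(-.20,-.0005,.018),rate=.08)
carton()
move_straight(w(-.25,-.0005,.12),rate=.15)
carton('p4.png')
E
```

```text
[ 0.15 -0.18 -0.61]
[-0.45 -1.36  0.07]
carton [-0.0865 -0.0009] [0.1301 0.1005] deg 0.09 n 2606 z 0.0804 t 18.55
carton [-0.0864 -0.0006] [0.1001 0.1299] deg -0.01 n 2617 z 0.0803 t 19.5083
```

View pics/p4.png

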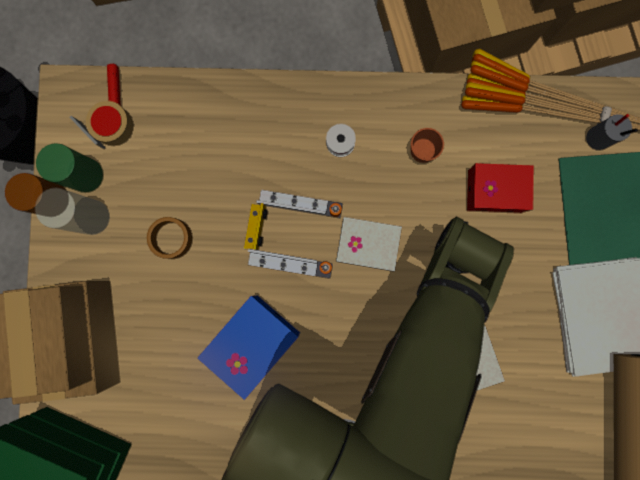

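The carton is lined up (y = -0.6 mm, 0.0°) just short of the rollers. I'll push it on in segments, watching the force, and finish with small steps until it touches the stop.

```bash
python3 - <<'E'
from h import *
R=ori(-gy); y=-.0005
def f(): return -state()['force'][:2]@gx, state()['force'][:2]@gy
movep(w(-.20,y,.06),R)
move_straight(w(-.20,y,.018),rate=.1)
move_straight(w(-.168,y,.018),rate=.06)
for x in(-.14,-.11,-.08,-.05,-.02,.005):
    move_straight(w(x,y,.018),rate=.035); F=f(); print(x,np.round(F,1))
    if F[0]>15: print('jam');break
else:
    x=.005
    while x<.018:
        x+=.0015; move_straight(w(x,y,.018),rate=.015); F=f()
        if F[0]>7: break
    print('end',x,np.round(F,1),g(state()['position']))
move_straight(w(x-.03,y,.018),rate=.06)
carton()
E
```

```text
-0.14 [-0.1  0.2]
-0.11 [0.2 0.1]
-0.08 [-0.7 -0.4]
-0.05 [-0.4  0.9]
-0.02 [-0.3  0.3]
0.005 [ 0.1 -1. ]
end 0.015499999999999998 [16.9 -1.1] [ 0.01410802 -0.00070989]
carton [ 0.1021 -0.0003] [0.1066 0.0999] deg 0.34 n 2007 z 0.0802 t 29.4667
```

The force rose to 17 N at TCP x = 14.1 mm, which is where stop contact was expected (14 mm). I'll retract clear and verify.

```bash
python3 - <<'E'
from h import *
move_straight(w(-.09,0,.10),rate=.15)
movep(w(-.25,-.0,.25),ori(-gy))
carton('p5.png')
W=cloud(snap('top'))
for n,(u0,u1,v0,v1,zl,zh) in dict(spool=(320,362,118,160,.03,.06),tape=(140,195,210,265,.03,.06),pot=(400,450,120,170,.055,.08)).items():
    P=W[v0:v1,u0:u1].reshape(-1,3);P=P[(P[:,2]>zl)&(P[:,2]<zh)]
    print(n,np.round(cv2.minEnclosingCircle(P[:,:2].astype(np.float32))[0],4))
print(state()['force'].round(2))
E
```

```text
carton [ 0.0902 -0.0006] [0.1303 0.1002] deg 0.17 n 2576 z 0.0802 t 31.2917
spool [0.7717 0.0139]
tape [0.5323 0.4039]
pot [ 0.7569 -0.1819]
[-0.58  0.72 -0.44]
```

View pics/p5.png

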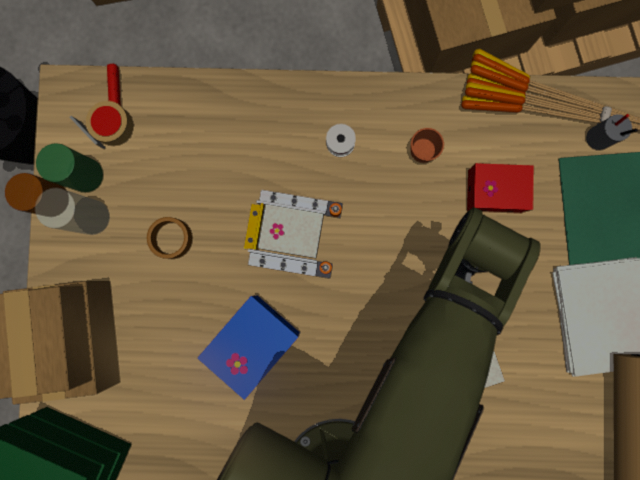

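The picture shows the carton at (290,231) between the rails against the yellow stop, with the gripper clear.

```bash
python3 -c "
from cell import *
job_done(); print(state()['clock'])"
```

```text
the job is handed in; nothing more can be done
the job is handed in; nothing more can be done
```

The white posy carton is home in the guide, resting against the stop, and the job is handed in. I pushed the smaller white carton sideways with two fingers to line it up with the lane. Then I pushed it from the rear, narrow end first, between the rollers until the force rose to 17 N at the stop.

**Final check (top camera):**
- **Carton position:** it is at x = 90.2 mm, y = -0.6 mm in the guide frame, turned 0.2°. Its top is at 80 mm, so it is flat on the bench.
- **Bystanders:** the spool, tape roll and pot are within about 1.5 mm of where they started, which is within measurement noise.
- **Robot:** the arm was clear of everything, with the clock at about 31 s.

**Checks that disagreed:**
- The side push left the carton 4 mm past centre. I took that out during the rear push.
- Two of the camera fits were thrown off because the arm hid part of the carton, so I measured again from a clear view.

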